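# Riddle the mill balls

## Task

Take the slotted sieve by its blue bar and shake it over the grey tub until all the small balls have fallen into the tub, keep the large ones in it, and set it back down level on the tub and let go. Then take it by its orange end grip, tip all the large balls gently into the pale round saggar from close above it, and put the empty sieve back level on the tub. Last, swing the batch sign half a turn so that green takes the place of red, and leave the cup, the jar and the cork block where they are.

Things in the scene. Friction and masses are not known exactly. Their poses are not given: they have to be found in the camera images.
- tub: Grey open catch tub fixed to the bench, 236 mm (its x) by 160 mm (its y) by 90 mm high, walls and floor 8 mm. Origin: centre of its underside on the bench; z up. The sieve bridges its two long walls (at y = +-76 mm) and can be shaken 30 mm each way along the tub's x with its slots still over the tub.
- sieve: Loose steel slotted sieve, 0.28 kg (varies by a quarter), at the start on the tub's rim, axes within 2 degrees of the tub's. Origin: centre of its underside; z up; its -y is the pouring side. Side walls 40 mm high at x = +-79 mm; back wall 60 mm high at y = 68 mm, with a flat flange behind it to y = 95 mm. Flange and lip stand on the tub's walls, underside 90 mm above the bench.
- tray_floor (a point): Middle of the sieve's floor, 5 mm above its underside. Tray inside 152 (x) by 130 mm (y). Three slots 26 mm wide run along y at x = -42, 0, 42 mm; flat bars 16 mm wide between them, 21 mm beside the walls. Small balls rest on the bars until shaken off sideways (along x, some 30 mm each way) and then drop through; large balls ride on the slots and roll along them.
- sill (a point): Middle of the sill on the pouring side (y = -68 mm): it stands only 6 mm above the tray floor and holds the large balls back while the sieve is level. The sieve must tip some 50 to 65 degrees, pouring side down, for them to roll over it.
- hoop (a point): Middle of the blue carrying bar over the sieve: 14 mm square bar along the sieve's x, clear length 150 mm, on two posts, 105 mm above the sieve's underside (so 195 mm above the bench when the sieve stands on the tub); pinch it from above across the sieve's y.
- end_grip (a point): Grasp point of the orange end grip behind the sieve's back wall: an upright plate 12 mm thick (sieve's x), 56 mm long (sieve's y, from 71 to 127 mm), its lower edge 22 mm and upper edge 62 mm above the sieve's underside. The point lies at (0, 108, 45) mm in the sieve's frame. Pinch it across the sieve's x, from above or leaning outwards up to 45 degrees.
- lip (a point): Middle of the lower outer edge of the sieve's pouring lip, at (0, -100, 0) mm in the sieve's frame.
- saggar: Round pale fireclay saggar (kiln box) fixed to the bench, open at the top, outer diameter 232 mm at the rim, wall 10 mm, floor 10 mm thick, rim 90 mm above the bench. Origin: centre of its underside.
- sign (a joint): Turn of the two-sided batch sign about its upright pivot, rad: about 0 = red face shown towards the stand's +x; grows anticlockwise seen from above; pi (3.14) = half a turn, green face shown. Stops at -0.1 and 3.24; stays where it is left; light friction (0.03 N m). Panel 124 mm wide, 66 mm high, 6 mm thick, from 55 to 121 mm above the bench.
- sign_stand: Foot of the sign, fixed to the bench: dark disc 90 mm across with a short pin. Origin: on the pivot axis at bench level. Its x is the direction that the shown face looks in; the sign is 0 when the knob is on the stand's +y side.
- sign_knob (a point): Centre of the yellow knob on top of the sign's panel, 50 mm from the pivot axis: upright round knob 16 mm in diameter, from 127 to 159 mm above the bench; this point lies 147 mm above the bench. It runs in a half circle on the robot's side of the pivot.
- large0_center (a point): Large white ceramic ball 1 of 4, 40 mm in diameter, 80 g: its centre.
- large1_center (a point): Large white ceramic ball 2 of 4, 40 mm in diameter, 80 g: its centre.
- large2_center (a point): Large white ceramic ball 3 of 4, 40 mm in diameter, 80 g: its centre.
- large3_center (a point): Large white ceramic ball 4 of 4, 40 mm in diameter, 80 g: its centre.
- small0_center (a point): Small terracotta-coloured ball 1 of 5, 20 mm in diameter, 10 g: its centre.
- small1_center (a point): Small terracotta-coloured ball 2 of 5, 20 mm in diameter, 10 g: its centre.
- small2_center (a point): Small terracotta-coloured ball 3 of 5, 20 mm in diameter, 10 g: its centre.
- small3_center (a point): Small terracotta-coloured ball 4 of 5, 20 mm in diameter, 10 g: its centre.
- small4_center (a point): Small terracotta-coloured ball 5 of 5, 20 mm in diameter, 10 g: its centre.
- cup: Bystander: small blue cup, 68 mm across, 70 mm high. Origin: centre of its underside.
- jar: Bystander: amber jar, 70 mm across, 95 mm high. Origin: centre of its underside.
- sponge_block: Bystander: cork rubbing block 110 by 70 by 35 mm. Origin: centre of its underside.
Things that resemble listed ones, but are neither listed nor needed, are in the scene too. Leave any pink look-alike of the part that bears large1_center alone.

How it is judged:
By the outcome, as a careful person would: the job done as asked, in the order asked, and still so for the second after the job is handed in, with the robot touching nothing.
It also fails if it takes over 67 s, if anything falls off the work surface, if the arm or the gripper's body presses on something with over 40 N, if the wrist force passes 120 N, or if a joint passes its speed limit or range.

## Robot

A 6-joint arm with a two-finger parallel gripper is mounted at the origin on the work surface. World frame = base frame: x ahead of the robot, y to its left, z up, the work surface at z = 0. Lengths are in m, angles in rad, forces in N, time in s.
With the tool pointing down it reaches from about 0.2 to 0.875 m from the base axis. Payload 3.4 kg.
Tool frame: the origin (TCP) lies between the finger pads; the fingertips stand 25 mm ahead of it and the grasp point (between the pads) lies 6 mm ahead of it (r.nose_length is the z of the fingertips in the tool frame, in m); z points along the fingers, x is the direction in which the jaws open and shut, and the axes are right-handed (so a half turn about z gives the same grasp; the last joint's range is limited). The gripper opens to 94 mm and grips with 3 to 60 N. Pads are 16 mm wide; open, the fingers measure 119 mm over their backs; the gripper's body (75 mm by 177 mm) begins 78 mm behind the grasp point.
Start: joints at [1.216, 0.276, 1.505, -0, 1.361, -0.121], TCP at [0.133, 0.559, 0.23] pointing down, gripper open.
Joint ranges: [-2.89, 2.89], [-0.75, 2.08], [0.22, 2.7], [-1.18, 4.32], [0.11, 2.71], [-2.7, 2.7]. Speed limits (rad/s): [2.57, 2.57, 3.14, 3.14, 3.14, 3.14].

## Interface

Orientations are given as a unit quaternion [w, x, y, z].
In Python, from plant import r, gripper_to, inverse_kinematics, vision, models, telemetry gives the robot as it stands. Calls block until the motion is done:
- r.move_to(position, orientation): joint-space move of the TCP to a pose.
- r.move_l(position, rot=None, vel=0.15, guard=None): straight line of the TCP; rot=None keeps the orientation; vel is the mean speed in m/s. With guard (N) it stops when the force on the tool has changed by that much, and returns True; else False.
- r.movej(angles): joint-space move.
- gripper_to(opening, f_grip=None): finger opening in m; f_grip is the grip in N (None keeps the last); returns when the fingers have stopped.
- r.hold(seconds).
- inverse_kinematics(position, orientation): joint angles nearest the present ones, or None.
- vision.snapshot(name): name is "side" or "top"; returns the picture (420x560x3 uint8, red, green, blue); there is no depth.
- vision.get_calibration(name): a dict with "fx", "fy", "cx", "cy" (pixels), "position" and "orientation" of the camera in the world. Camera axes: x right, y down, z forward; pixel columns grow to the right and rows downward; lengths in m; the calibration is good to about 2 mm. A picture is of the moment at which its call begins. get_calibration takes no time and is no camera call.
A pose or a line that the arm cannot do raises r.PlanningError and nothing moves.
- r.sign_off(): hands the job in, once; it reports no verdict.
Trained networks look in the newest picture that a camera, given by its name, has taken for a name from the list of things; names that differ only in an ending like _2 or _b are one class to them, and where a whole thing is asked for, a point or a joint stands for the part that bears it (a point fixed in the world has none). Each returns a list of dicts, best first, with "score" (0 to 1); they miss things now and then, are a little off and sometimes report something else, mostly with a low value. They report only what shows in the picture. A call takes as long as a camera call. They do not tell look-alikes from the thing itself.
- models.boxes_of(thing, camera): "at" ([x, y, z] in m, in world coordinates, good to about 4 mm: the middle of the surface that is visible of it).
- models.regions_of(thing, camera): "pixels" (420x560 bool, what is visible of it).
- models.mark_of(thing, camera): "at" ([x, y, z] in m, in world coordinates, good to about 4 mm: a listed point, or the origin of a listed thing).
Readings, each from a call of its own:
- telemetry.current_t(): time.
- telemetry.current_joints(): joint angles.
- telemetry.current_dq(): joint speeds.
- telemetry.current_joint_efforts(): joint torques, N m.
- telemetry.current_ee_pos(): TCP position.
- telemetry.current_tool_rot(): TCP orientation.
- telemetry.current_wrist_force(): force on the tool from outside, world axes, zero at the start.
- telemetry.current_torque(): the same for the moment, N m.
- telemetry.current_opening(): finger opening in m.
Only numpy, scipy, OpenCV 4.12 (cv2) and the standard library are available. Lean on these libraries where they do the work, as an engineer would, in place of code of your own. Each camera call takes 0.05 s, during which the arm holds its last target. There are 200 camera calls.

## Working session

There is one attempt and no reset: what is moved stays moved. The work goes in short steps, each a Python script; the robot and the scene stay as the last script left them, time stands still between calls to the robot, and variables do not carry over. Pictures are saved under pics/ and viewed, about 8 in all and at most 12, crops included, and the job is handed in when it is done.

```bash
ls; mkdir -p pics; python3 - <<'E'
from plant import r, vision, models, telemetry
import cv2, numpy as np
ims=[]
for c in ("side","top"):
    im=vision.snapshot(c); cv2.imwrite(f"pics/{c}0.png",im[:,:,::-1])
    k=vision.get_calibration(c); print(c,np.round(k['position'],3),np.round(k['orientation'],3),k['fx'])
    for n in ["tub","sieve","hoop","end_grip","lip","sill","saggar","sign_stand","sign_knob","large0_center","small0_center","cup","jar","sponge_block"]:
        m=models.mark_of(n,c)
        print(n,[(np.round(d['at'],3).tolist(),round(d['score'],2)) for d in m[:6]])
print(telemetry.current_t(), telemetry.current_tool_rot())
E
```

```text
pics
side [0.273 0.696 0.717] [ 0.092 -0.191  0.876 -0.433] 403.948954801524
tub [([0.456, 0.127, -0.003], 0.89), ([0.448, 0.124, 0.105], 0.52), ([0.471, 0.024, 0.093], 0.35), ([0.467, 0.169, 0.11], 0.27)]
sieve [([0.466, 0.131, 0.092], 0.74)]
hoop [([0.466, 0.13, 0.197], 0.61), ([0.467, 0.129, 0.092], 0.47)]
end_grip [([0.466, 0.24, 0.137], 0.7)]
lip [([0.472, 0.025, 0.087], 0.64)]
sill [([0.47, 0.061, 0.097], 0.68), ([0.813, 0.093, 0.001], 0.46)]
saggar [([0.546, -0.163, 0.001], 0.79), ([0.469, 0.131, 0.195], 0.42)]
sign_stand [([0.418, -0.348, 0.003], 0.71)]
sign_knob [([0.431, -0.299, 0.143], 0.93)]
large0_center [([0.426, 0.089, 0.11], 0.81)]
small0_center [([0.448, 0.128, 0.106], 0.48), ([0.422, -0.348, 0.002], 0.45), ([0.472, 0.027, 0.086], 0.4)]
cup [([0.558, -0.379, -0.001], 0.85)]
jar [([0.812, 0.092, -0.001], 0.95)]
sponge_block [([0.406, 0.125, 0.103], 0.2)]
top [ 0.401 -0.009  1.322] [ 0.056 -0.702  0.709 -0.048] 409.5915213513044
tub [([0.454, 0.129, 0.002], 0.56)]
sieve [([0.471, 0.129, 0.087], 0.85)]
hoop [([0.466, 0.128, 0.195], 0.9)]
end_grip [([0.463, 0.236, 0.131], 0.7)]
lip [([0.469, 0.026, 0.089], 0.82)]
sill [([0.466, 0.066, 0.101], 0.98)]
saggar [([0.545, -0.164, -0.003], 0.95), ([0.808, 0.092, 0.002], 0.51)]
sign_stand [([0.418, -0.346, -0.001], 0.67), ([0.544, -0.163, 0.0], 0.18)]
sign_knob [([0.429, -0.297, 0.148], 0.61)]
large0_center [([0.425, 0.092, 0.107], 0.62), ([0.468, 0.089, 0.114], 0.53)]
small0_center [([0.466, 0.172, 0.108], 0.69), ([0.443, 0.128, 0.106], 0.55)]
cup [([0.564, -0.377, -0.002], 0.95)]
jar [([0.808, 0.093, -0.001], 0.94)]
sponge_block [([0.469, 0.024, 0.09], 0.65), ([0.422, 0.372, 0.001], 0.55), ([0.542, -0.166, 0.0], 0.52), ([0.467, 0.064, 0.101], 0.37)]
1.5 [-1.95767288e-05  7.84768672e-01  6.19788778e-01  2.87603548e-05]
```

View pics/top0.png

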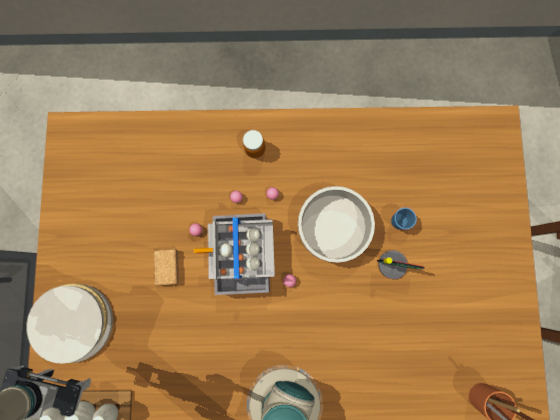

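View pics/side0.png

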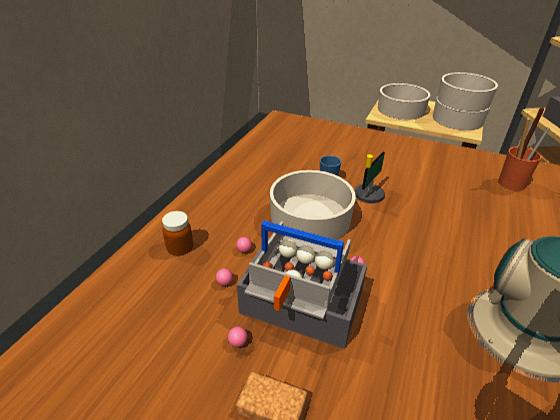

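The top view shows the sieve at about px (240,250), with the saggar at (337,225) and the sign knob at (389,261). Four pink look-alike balls lie on the bench around the tub, and the cork block is at (165,267). In the side view the sieve sits level on the tub, with terracotta and white balls in its tray and the orange grip facing +y. The network positions agree with both pictures.

```bash
cat > h.py <<'E'
from plant import r, gripper_to, inverse_kinematics, vision, models, telemetry
import numpy as np, cv2
from scipy.spatial.transform import Rotation as R
def quat(M):
    q=R.from_matrix(M).as_quat(); return [q[3],q[0],q[1],q[2]]
def orient(z,x):
    z=np.array(z,float);z/=np.linalg.norm(z);x=np.array(x,float);x-=z*(x@z);x/=np.linalg.norm(x)
    return np.column_stack([x,np.cross(z,x),z])
def tcp(g,M): return np.array(g)-0.006*M[:,2]      # TCP for a grasp point
YAW=np.radians(1.5)
Z=R.from_rotvec([0,0,YAW]).as_matrix()
DOWNY=Z@orient([0,0,-1],[0,1,0])
def shot(name,c,crop=None,s=1):
    im=vision.snapshot(c)[:,:,::-1]
    if crop: a,b,cc,d=crop; im=im[b:d,a:cc]
    cv2.imwrite(f"pics/{name}.png",cv2.resize(im,None,fx=s,fy=s,interpolation=cv2.INTER_CUBIC))
def st(): print('t',round(telemetry.current_t(),2),'p',np.round(telemetry.current_ee_pos(),4),'F',np.round(telemetry.current_wrist_force(),1),'T',np.round(telemetry.current_torque(),2),'o',round(telemetry.current_opening(),4))
# pour: sieve pose by lip point, tilt (rad); tool lean fixed in sieve frame
def endgrip(lip,tilt,lean,sx=1,yaw=YAW):
    S=R.from_rotvec([0,0,yaw]).as_matrix()@R.from_rotvec([tilt,0,0]).as_matrix()
    M=S@orient([0,-np.sin(lean),-np.cos(lean)],[sx,0,0])
    return tcp(np.array(lip)+S@np.array([0,.208,.045]),M),quat(M)
E
python3 - <<'E'
from h import *
H=np.array([.466,.129,.195])
for sx in (1,-1):
  for le in (0,20,30,40,45):
    out=[]
    for lip,t in (((.469,.026,.09),0),((.469,.026,.2),0),((.545,-.10,.2),0),((.545,-.124,.103),30),((.545,-.124,.103),50),((.545,-.124,.103),70)):
        p,q=endgrip(lip,np.radians(t),np.radians(le),sx); j=inverse_kinematics(p,q); out.append(None if j is None else np.round(j,2).tolist())
    print(sx,le,*out,sep='\n ')
q=quat(DOWNY)
r.move_to((H+[0,0,.06]).tolist(),q); st()
r.move_l((H+[0,0,.006]).tolist(),vel=.15); st()
gripper_to(0.0,50); st()
E
```

```text
1
 0
 [0.33, 0.26, 1.76, -0.0, 1.12, 0.31]
 [0.33, 0.18, 1.58, -0.0, 1.38, 0.31]
 [0.07, 0.23, 1.52, -0.0, 1.39, 0.04]
 [-0.39, 0.28, 1.57, 0.47, 1.53, -0.5]
 [-0.62, 0.4, 1.48, 0.68, 1.82, -0.67]
 [-0.77, 0.58, 1.4, 0.84, 2.07, -0.75]
1
 20
 [0.55, 0.37, 1.65, -0.31, 1.31, 0.63]
 [0.55, 0.29, 1.49, -0.3, 1.54, 0.56]
 [0.29, 0.29, 1.49, -0.34, 1.47, 0.32]
 [-0.18, 0.22, 1.54, 0.17, 1.42, -0.24]
 [-0.49, 0.28, 1.45, 0.45, 1.67, -0.53]
 [-0.71, 0.44, 1.36, 0.65, 1.93, -0.68]
1
 30
 [0.63, 0.45, 1.6, -0.43, 1.42, 0.74]
 [0.63, 0.36, 1.45, -0.43, 1.64, 0.64]
 [0.39, 0.35, 1.48, -0.49, 1.53, 0.43]
 [-0.07, 0.21, 1.54, -0.0, 1.39, -0.09]
 [-0.39, 0.24, 1.44, 0.32, 1.6, -0.43]
 [-0.65, 0.38, 1.34, 0.55, 1.86, -0.64]
1
 40
 [0.7, 0.53, 1.56, -0.53, 1.54, 0.82]
 [0.7, 0.44, 1.42, -0.54, 1.74, 0.7]
 [0.47, 0.41, 1.47, -0.62, 1.6, 0.53]
 [0.05, 0.23, 1.53, -0.18, 1.39, 0.06]
 [-0.29, 0.21, 1.44, 0.17, 1.54, -0.32]
 [-0.59, 0.32, 1.34, 0.43, 1.78, -0.59]
1
 45
 [0.72, 0.57, 1.54, -0.57, 1.6, 0.85]
 [0.72, 0.48, 1.41, -0.59, 1.78, 0.73]
 [0.5, 0.44, 1.47, -0.68, 1.64, 0.57]
 [0.11, 0.24, 1.53, -0
[... 444 characters left out ...]
42, -2.4]
 [0.63, 0.36, 1.45, -0.43, 1.64, -2.5]
 None
 None
 None
 [-0.65, 0.38, 1.34, 0.55, 1.86, 2.5]
-1
 40
 [0.7, 0.53, 1.56, -0.53, 1.54, -2.32]
 [0.7, 0.44, 1.42, -0.54, 1.74, -2.44]
 [0.47, 0.41, 1.47, -0.62, 1.6, -2.61]
 None
 None
 [-0.59, 0.32, 1.34, 0.43, 1.78, 2.56]
-1
 45
 [0.72, 0.57, 1.54, -0.57, 1.6, -2.29]
 [0.72, 0.48, 1.41, -0.59, 1.78, -2.41]
 [0.5, 0.44, 1.47, -0.68, 1.64, -2.57]
 None
 None
 [-0.55, 0.3, 1.34, 0.37, 1.74, 2.59]
t 3.47 p [0.4659 0.1297 0.255 ] F [ 0.1 -0.1 -0.5] T [-0.01  0.01  0.02] o 0.0939
t 3.98 p [0.4662 0.1295 0.2012] F [-0.  -0.6  0.8] T [-0.   -0.05  0.05] o 0.0939
t 5.18 p [0.466  0.1286 0.201 ] F [-0.4 -0.7 -0.1] T [-0.27  0.03  0.04] o 0.0133
```

```bash
python3 - <<'E'
from h import *
p=np.array([.466,.1286,.207]); u=Z@[1,0,0]
r.move_l(p.tolist(),vel=.05); st()
c=p+u*(-.011)
for i in range(4):
    r.move_l((c-u*.028).tolist(),vel=.2); r.move_l((c+u*.028).tolist(),vel=.2)
r.move_l(c.tolist(),vel=.15); r.hold(.3); st()
shot('side1','side',(220,210,390,350),4)
for n in ["small0_center","large0_center"]:
  for cam in ("side","top"):
    if cam=="top" and n[0]=="s": im=vision.snapshot("top")
    print(n,cam,[(np.round(d['at'],3).tolist(),round(d['score'],2)) for d in models.mark_of(n,cam)])
E
```

```text
t 5.45 p [0.4655 0.1287 0.2065] F [ 0.4  0.1 -7. ] T [0.09 0.04 0.  ] o 0.0135
t 9.46 p [0.4554 0.1283 0.2071] F [ 0.1 -0.8 -6.8] T [ 0.08 -0.   -0.02] o 0.0132
small0_center side [([0.456, 0.129, 0.096], 0.73), ([0.813, 0.094, -0.0], 0.23)]
small0_center top []
large0_center side [([0.414, 0.089, 0.113], 0.72), ([0.814, 0.091, -0.0], 0.26)]
large0_center top [([0.416, 0.091, 0.112], 0.58)]
```

View pics/side1.png

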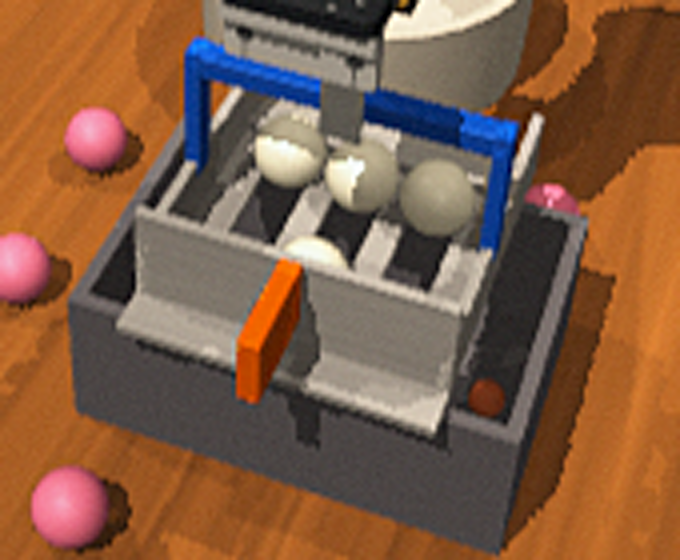

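The crop shows four white balls in the tray, with none of the small balls visible on the bars. One terracotta ball is visible in the tub at crop (487,398). I'll shake a bit more for balls hidden by the back wall, then set the sieve down and look from above.

```bash
python3 - <<'E'
from h import *
p=np.array([.466,.1286,.207]); u=Z@[1,0,0]
c=p+u*(-.011)
for i in range(2):
    r.move_l((c-u*.028).tolist(),vel=.2); r.move_l((c+u*.028).tolist(),vel=.2)
r.move_l(c.tolist(),vel=.15); r.hold(.2); st()
print(r.move_l((c-[0,0,.0065]).tolist(),vel=.03,guard=5)); st()
gripper_to(.05); st()
e=c+[0,0,.10]; r.move_l(e.tolist(),vel=.25)
r.move_to([.42,.36,.32],quat(DOWNY)); st()
shot('top2','top',(195,200,295,310),6)
shot('side2','side',(220,210,390,350),4)
for n in ["sieve","hoop","end_grip","lip","sill","tub","small0_center","large0_center"]:
  for cam in ("side","top"):
    print(n,cam,[(np.round(d['at'],3).tolist(),round(d['score'],2)) for d in models.mark_of(n,cam)])
E
```

```text
t 11.88 p [0.4554 0.1283 0.2073] F [ 0.7 -0.7 -7.3] T [-0.02 -0.01 -0.01] o 0.0134
True
t 12.14 p [0.4546 0.1284 0.201 ] F [-1.  0.  2.] T [ 0.05 -0.1  -0.04] o 0.0135
t 12.88 p [0.4536 0.1282 0.1999] F [-0.6  0.9  0.3] T [ 0.07 -0.01  0.05] o 0.0499
t 14.38 p [0.42   0.3589 0.319 ] F [ 0.1 -0.4  0.2] T [ 0.03 -0.05  0.04] o 0.0499
sieve side [([0.456, 0.127, 0.095], 0.86)]
sieve top [([0.456, 0.126, 0.087], 0.87), ([0.456, 0.128, 0.092], 0.39)]
hoop side [([0.461, 0.127, 0.195], 0.86)]
hoop top [([0.455, 0.129, 0.195], 0.64), ([0.431, -0.295, 0.147], 0.46)]
end_grip side [([0.453, 0.24, 0.136], 0.93), ([0.455, 0.127, -0.003], 0.57)]
end_grip top []
lip side [([0.459, 0.027, 0.087], 0.68), ([0.457, 0.128, 0.099], 0.6)]
lip top [([0.458, 0.026, 0.089], 0.82)]
sill side [([0.457, 0.062, 0.098], 0.77), ([0.814, 0.095, -0.002], 0.28)]
sill top [([0.461, 0.064, 0.099], 0.91)]
tub side [([0.455, 0.127, -0.002], 0.84)]
tub top [([0.454, 0.127, 0.001], 0.72)]
small0_center side []
small0_center top [([0.418, 0.134, 0.021], 0.75)]
large0_center side []
large0_center top [([0.413, 0.093, 0.105], 0.56), ([0.361, 0.121, 0.018], 0.54)]
```

View pics/top2.png

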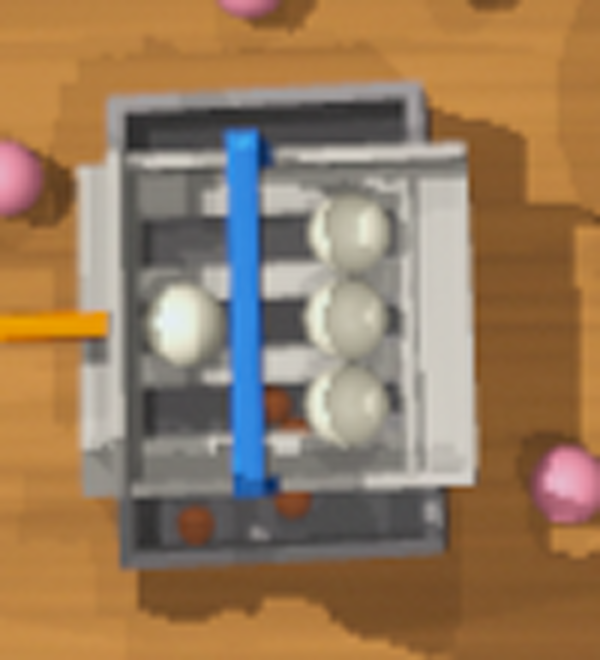

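View pics/side2.png

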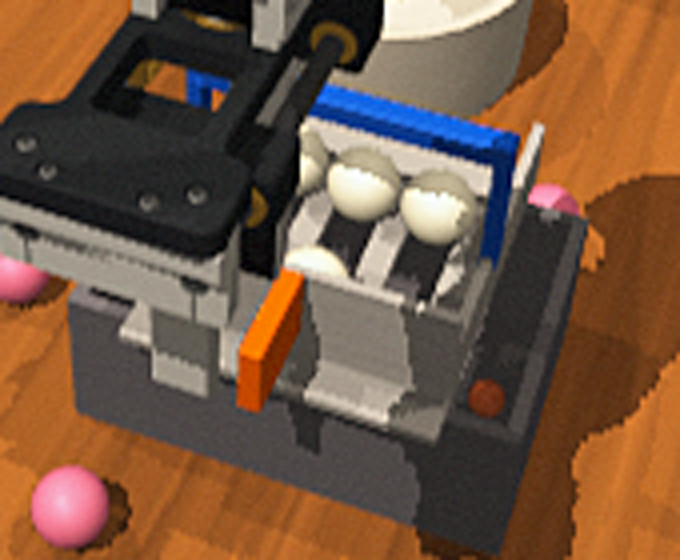

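Both views agree that the tray holds four white balls and no small ones. Terracotta balls show in the tub at top-crop (195,525), (292,500), (278,405) and (293,427). Next is the end grip.

```bash
cat >> h.py <<'E'
LEAN=np.radians(40); LIP0=np.array([.4586,.028,.09])
E
python3 - <<'E'
from h import *
p,q=endgrip(LIP0,0,LEAN)
M=R.from_quat([q[1],q[2],q[3],q[0]]).as_matrix()
r.move_to((p-.08*M[:,2]).tolist(),q); st()
print(r.move_l(p.tolist(),vel=.12,guard=8)); st()
gripper_to(0,60); st()
p2,_=endgrip(LIP0+[0,0,.025],0,LEAN)
r.move_l(p2.tolist(),vel=.04); r.hold(.2); st()
shot('side3','side',(180,150,420,330),3)
for n in ["hoop","lip","end_grip","sill"]:
  print(n,[(np.round(d['at'],3).tolist(),round(d['score'],2)) for d in models.mark_of(n,"side")])
E
```

```text
t 16.88 p [0.4518 0.2913 0.2012] F [ 0.1  0.1 -1.4] T [0.21 0.08 0.01] o 0.0502
False
t 17.69 p [0.4535 0.2402 0.1401] F [-0.2  0.3 -0.4] T [0.2  0.08 0.03] o 0.0501
t 18.37 p [0.4531 0.2399 0.1396] F [-0.1  0.8  1.4] T [ 0.22  0.09 -0.03] o 0.0116
t 19.34 p [0.4529 0.2398 0.1643] F [ 0.1 -0.7 -6.4] T [1.73 0.07 0.01] o 0.0116
hoop [([0.458, 0.132, 0.22], 0.62), ([0.457, 0.128, 0.122], 0.43)]
lip [([0.459, 0.026, 0.113], 0.7)]
end_grip [([0.455, 0.063, 0.12], 0.48), ([0.414, 0.09, 0.132], 0.19)]
sill [([0.455, 0.061, 0.125], 0.76)]
```

View pics/side3.png

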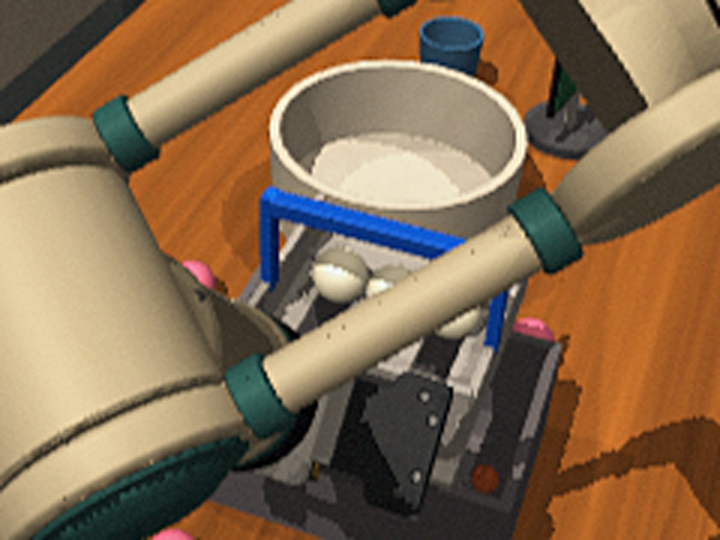

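No sag: the lip reads 0.113 against 0.115 expected, and the balls are still behind the sill. Now carry to the saggar and tip.

```bash
python3 - <<'E'
from h import *
def go(lip,t,v):
    p,q=endgrip(lip,np.radians(t),LEAN); r.move_l(p.tolist(),rot=q,vel=v)
go(LIP0+[0,0,.06],0,.10)
go([.545,-.085,.15],0,.13); st()
go([.545,-.11,.125],15,.08); go([.545,-.1235,.108],30,.09)
L=[.545,-.1235,.103]
go(L,40,.08); go(L,48,.06); st()
for t in (52,56,60,64,68,71):
    go(L,t,.04); r.hold(.15); f=telemetry.current_wrist_force(); print(t,np.round(f,1),np.round(telemetry.current_torque()[0],2),round(telemetry.current_t(),2))
r.hold(.5); st()
shot('top4','top',(280,170,400,270),6)
shot('side4','side',(180,100,420,280),3)
for n in ["lip","hoop","large0_center"]:
  for cam in ("side","top"):
    print(n,cam,[(np.round(d['at'],3).tolist(),round(d['score'],2)) for d in models.mark_of(n,cam)])
E
```

```text
t 21.33 p [0.539  0.1274 0.1994] F [ 0.4  0.  -6. ] T [ 1.74  0.1  -0.06] o 0.0116
t 24.15 p [ 0.542  -0.0181  0.2933] F [ 0.2  0.5 -6. ] T [ 0.12  0.04 -0.  ] o 0.0117
52 [-0.5 -0.5 -6.1] -0.04 24.83
56 [-0.3  0.7 -5.8] -0.21 25.52
60 [-0.2 -0.1 -6.4] -0.37 26.2
64 [ 0.3  0.8 -4.4] -0.41 26.88
68 [ 0.2 -0.1 -3.2] -0.51 27.57
71 [ 0.5  0.1 -3.4] -0.52 28.15
t 28.65 p [ 0.5444 -0.1014  0.3195] F [-0.7  1.  -3.5] T [-0.51  0.02  0.02] o 0.0115
lip side [([0.548, -0.126, 0.098], 0.81), ([0.544, -0.165, 0.001], 0.35)]
lip top [([0.358, 0.179, 0.013], 0.45)]
hoop side []
hoop top []
large0_center side [([0.503, -0.221, 0.029], 0.57)]
large0_center top []
```

View pics/side4.png

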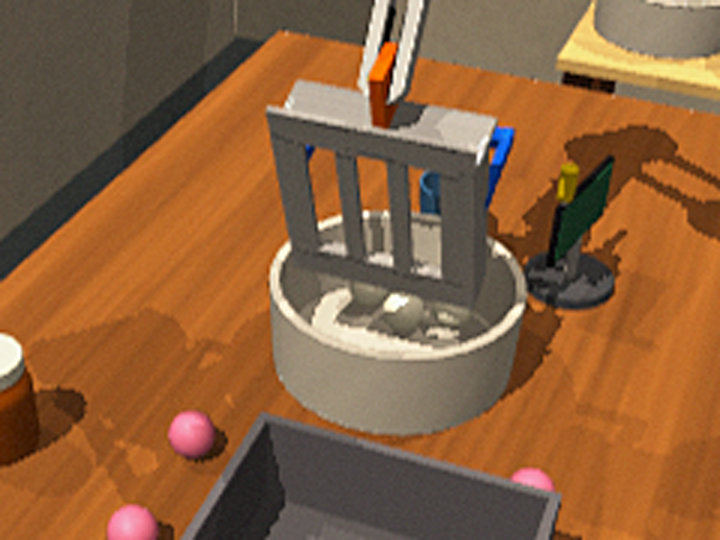

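The sieve is tipped and empty: its slots are clear and the wrist load fell by about 3 N, the weight of four balls. White balls show in the saggar at crop (375,300). Returning the sieve to the tub.

```bash
python3 - <<'E'
from h import *
def go(lip,t,v,g=None):
    p,q=endgrip(lip,np.radians(t),LEAN); return r.move_l(p.tolist(),rot=q,vel=v,guard=g)
go([.545,-.1235,.115],50,.15);go([.545,-.11,.135],25,.15); go([.545,-.09,.16],0,.15)
go(LIP0+[0,0,.05],0,.18); go(LIP0+[0,0,.012],0,.08); r.hold(.2); st()
print(models.mark_of("lip","side") and 0)
print(go(LIP0-[0,0,.0005],0,.03,5)); r.hold(.1); st()
gripper_to(.05); st()
p,q=endgrip(LIP0,0,LEAN); M=R.from_quat([q[1],q[2],q[3],q[0]]).as_matrix()
r.move_l((p-.09*M[:,2]).tolist(),vel=.2)
r.move_to([.36,.0,.42],quat(DOWNY)); st()
r.move_to([.36,-.3,.30],quat(orient([0,0,-1],[0,1,0]))); st()
shot('top5','top',(190,170,440,310),3)
shot('side5','side',(180,100,420,350),2.4)
for n in ["sieve","hoop","lip","end_grip","tub","large0_center","small0_center","sign_knob","sign_stand"]:
  for cam in ("side","top"):
    print(n,cam,[(np.round(d['at'],3).tolist(),round(d['score'],2)) for d in models.mark_of(n,cam)])
E
```

```text
t 33.0 p [0.4533 0.24   0.152 ] F [ 0.6  0.  -2.8] T [0.86 0.1  0.03] o 0.0115
0
True
t 33.58 p [0.453  0.2398 0.1396] F [-0.6  0.5  5.4] T [-0.24 -0.01  0.02] o 0.0118
t 34.33 p [0.4526 0.2405 0.1383] F [-0.4 -1.1  0.8] T [ 0.23  0.06 -0.02] o 0.0497
t 37.14 p [0.36   0.     0.4195] F [-0.  -0.1  0.4] T [-0.01  0.04  0.01] o 0.0496
t 38.37 p [ 0.3605 -0.2993  0.3005] F [ 0.1 -0.8  0.1] T [ 0.   -0.04  0.  ] o 0.0501
sieve side [([0.456, 0.126, 0.092], 0.61)]
sieve top [([0.456, 0.128, 0.087], 0.69)]
hoop side [([0.456, 0.13, 0.194], 0.55)]
hoop top [([0.458, 0.127, 0.192], 0.58)]
lip side [([0.46, 0.028, 0.088], 0.84)]
lip top [([0.459, 0.026, 0.092], 0.72), ([0.431, -0.298, 0.148], 0.63), ([0.365, 0.123, 0.015], 0.63), ([0.46, 0.064, 0.102], 0.27)]
end_grip side [([0.45, 0.236, 0.138], 0.87)]
end_grip top [([0.454, 0.235, 0.135], 0.83)]
tub side [([0.456, 0.128, 0.0], 0.75)]
tub top [([0.455, 0.126, -0.002], 0.89), ([0.563, -0.377, -0.003], 0.66)]
large0_center side [([0.507, -0.222, 0.027], 0.73)]
large0_center top [([0.508, -0.218, 0.028], 0.63)]
small0_center side [([0.364, 0.125, 0.015], 0.39)]
small0_center top [([0.565, -0.381, -0.005], 0.57)]
sign_knob side [([0.432, -0.297, 0.144], 0.88)]
sign_knob top [([0.429, -0.293, 0.152], 0.56), ([0.501, -0.22, 0.025], 0.47), ([0.454, 0.127, 0.088], 0.16)]
sign_stand side [([0.422, -0.347, 0.003], 0.76), ([0.454, 0.126, 0.092], 0.24)]
sign_stand top [([0.419, -0.345, 0.003], 0.64)]
```

View pics/top5.png

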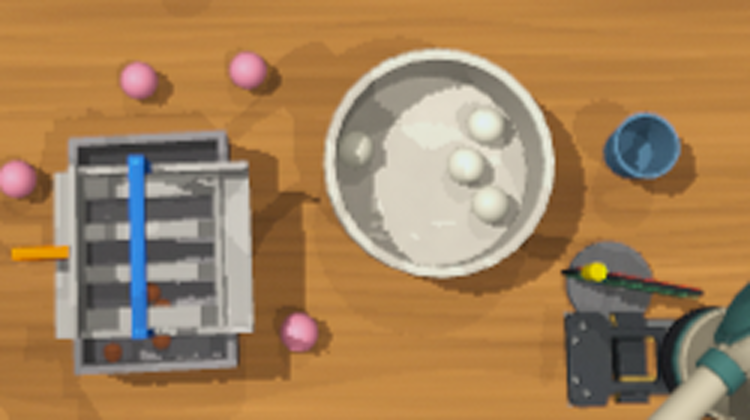

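View pics/side5.png

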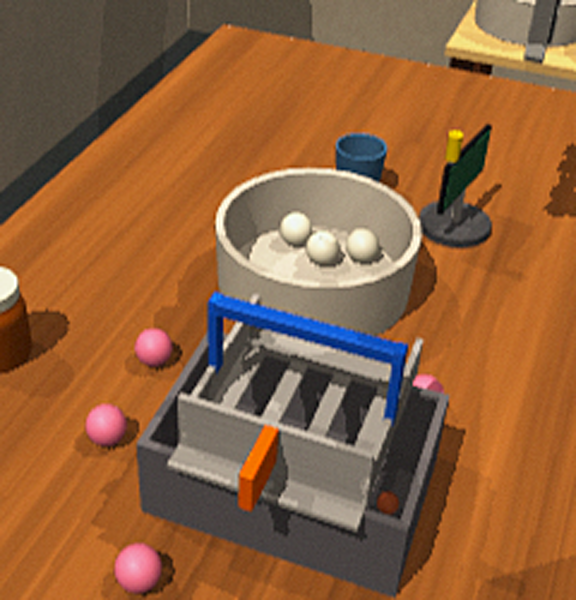

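The sieve stands level and empty on the tub, four white balls lie in the saggar at top-crop (487,125), (466,165), (491,204) and (355,150), and the terracotta balls are in the tub. The knob is at (597,271). Now the sign.

```bash
python3 - <<'E'
from h import *
P=np.array([.4195,-.3465]); K=np.array([.4305,-.2965]); a0=np.arctan2(*(K-P)[::-1]); print(np.degrees(a0),np.linalg.norm(K-P))
def pose(a,s,z=.150,rad=.050):
    M=orient([0,0,-1],[-s*np.sin(a),s*np.cos(a),0])
    return tcp([P[0]+rad*np.cos(a),P[1]+rad*np.sin(a),z],M).tolist(),quat(M)
A=a0+np.radians(np.arange(0,181,15)); best=None
for s in (1,-1):
    J=[inverse_kinematics(*pose(a,s)) for a in A]
    print(s,[None if j is None else round(j[5],2) for j in J])
    if best is None and all(j is not None for j in J) and max(abs(np.diff([j[5] for j in J])))<1: best=s
print(best)
if best:
    s=best
    r.move_to(*pose(a0,s,.22)); r.move_l(pose(a0,s)[0],vel=.12,guard=6); st()
    gripper_to(0,10); st()
    for a in A[1:]:
        p,q=pose(a,s); r.move_l(p,rot=q,vel=.06)
    st(); gripper_to(.04); st()
    r.move_l(pose(A[-1],s,.25)[0],vel=.2)
    r.move_to([.3,-.1,.40],quat(orient([0,0,-1],[0,1,0]))); st()
    shot('top6','top',(190,100,440,310),3); shot('side6','side',(180,100,420,350),2.4)
    for n in ["sign_knob","sign_stand","cup","jar","sponge_block","sieve"]:
      for cam in ("side","top"):
        print(n,cam,[(np.round(d['at'],3).tolist(),round(d['score'],2)) for d in models.mark_of(n,cam)])
E
```

```text
77.59258147259924 0.05119570294468081
1 [np.float64(2.62), np.float64(2.34), np.float64(2.06), np.float64(1.77), np.float64(1.48), np.float64(1.2), np.float64(0.91), np.float64(0.63), np.float64(0.36), np.float64(0.09), np.float64(-0.17), np.float64(-0.42), np.float64(-0.67)]
-1 [np.float64(-0.52), np.float64(-0.8), np.float64(-1.08), np.float64(-1.37), np.float64(-1.66), np.float64(-1.94), np.float64(-2.23), np.float64(-2.51), None, None, None, None, np.float64(2.47)]
1
t 44.26 p [ 0.4306 -0.298   0.1565] F [0.2 0.1 0.8] T [0.05 0.05 0.06] o 0.0501
t 44.88 p [ 0.4303 -0.2977  0.1562] F [ 0.5 -0.3  1.6] T [0.1  0.16 0.04] o 0.0158
t 49.78 p [ 0.409  -0.3975  0.1562] F [-2.  -5.   0.8] T [-0.99  0.47  0.11] o 0.0159
t 50.37 p [ 0.4088 -0.3951  0.1559] F [ 0.7  0.2 -0.3] T [-0.07  0.06  0.04] o 0.0398
t 52.32 p [ 0.3002 -0.1003  0.3992] F [0.2 0.2 0.2] T [-0.    0.04 -0.02] o 0.0399
sign_knob side [([0.41, -0.396, 0.148], 0.68)]
sign_knob top [([0.408, -0.394, 0.148], 0.47)]
sign_stand side [([0.422, -0.347, 0.004], 0.6)]
sign_stand top [([0.416, -0.346, 0.002], 0.79)]
cup side [([0.559, -0.376, 0.002], 0.71), ([0.457, 0.062, 0.098], 0.59), ([0.362, 0.125, 0.016], 0.27)]
cup top [([0.455, 0.128, 0.09], 0.67)]
jar side [([0.812, 0.093, 0.001], 0.92), ([0.457, 0.132, 0.197], 0.54), ([0.59, -0.22, 0.03], 0.32)]
jar top []
sponge_block side [([0.419, 0.37, -0.003], 0.89), ([0.454, 0.239, 0.14], 0.72)]
sponge_block top [([0.421, 0.374, 0.0], 0.7)]
sieve side [([0.454, 0.126, 0.09], 0.66), ([0.454, 0.128, 0.095], 0.65)]
sieve top [([0.453, 0.129, 0.088], 0.94), ([0.41, -0.392, 0.147], 0.3)]
```

View pics/top6.png

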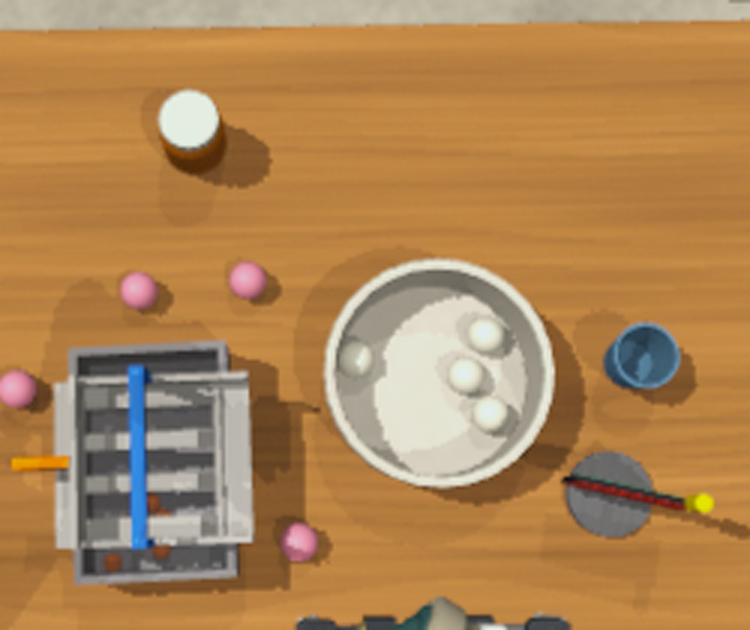

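View pics/side6.png

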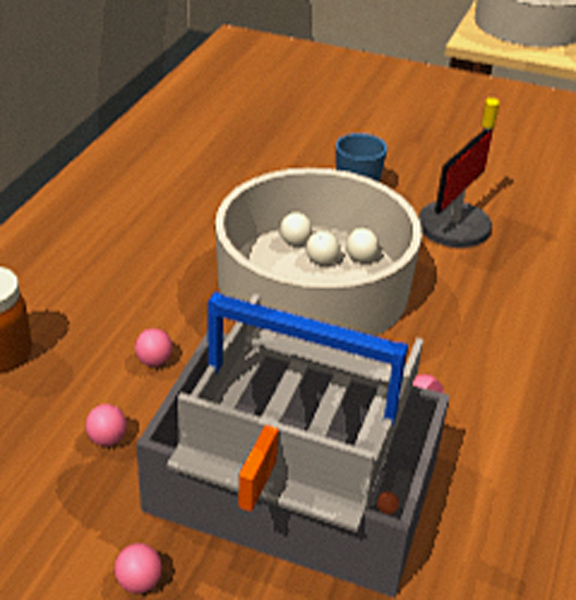

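The sign has turned about half a turn. Its knob is at top-crop (702,503), the red face now looks towards the robot, and green faces the stand's +x where red was. Everything else is undisturbed and the robot is clear.

```bash
python3 -c "
from h import *
r.sign_off(); st()"
```

```text
the job is handed in; nothing more can be done
the job is handed in; nothing more can be done
```

The job is done in the order asked and handed in; the last clock reading was about 52 s of the 67 s allowed.

- **Shaking:** I held the sieve by the blue bar and shook it about ±28 mm over the tub, then set it down and let go. Afterwards no small balls were left in the tray and all four large ones were still in it.
- **Pouring:** I took it by the orange grip and tipped it to 71° with the lip about 10 mm above the saggar rim. The last pictures show all four large balls in the saggar. The wrist load fell by about 3 N, the weight of four balls.
- **Sieve back on the tub:** It stands empty at (0.455, 0.128) m, with its lip and end grip at the heights they have when it is level.
- **Sign:** I swung it by the knob, which went from about 78° to 258° around the pivot. Green now faces the way red did.
- **Bystanders:** The cup, jar and cork block read within a few millimetres of where they started, and the pink balls were not touched.

**Failed or unsure checks:**
- Only four of the five small balls could be seen in the tub. I take the fifth to be hidden under the sieve, since none showed in the tray or on the bench.
- The networks missed a few things in the last pictures, such as the jar and cup from above, but those show in the pictures themselves.
- About 5 N of side force showed on the knob at the end of the swing and was gone after release.

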